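# Slide a sprung-lid tin under the drag spring of a date coder

### The arm

A 6-joint arm with a two-finger parallel gripper is mounted at the origin on the work surface. World frame = base frame: x ahead of the robot, y to its left, z up, the work surface at z = 0. Lengths are in m, angles in rad, forces in N, time in s.
With the tool pointing down it reaches from about 0.425 to 0.95 m from the base axis. Payload 14.7 kg.
Tool frame: the origin (TCP) lies between the finger pads; the fingertips stand 17 mm ahead of it and the grasp point (between the pads) lies 2 mm behind it (robot.tips_ahead is the distance from the TCP to the fingertips, in m); x points along the fingers, y is the direction in which the jaws open and shut, and the axes are right-handed (so a half turn about x gives the same grasp; the last joint's range is limited). The gripper opens to 85 mm and grips with 20 to 120 N. Pads are 22 mm wide; open, the fingers measure 114 mm over their backs; the gripper's body (76 mm by 85 mm) begins 54 mm behind the grasp point. The pads swing forward as they close: fully open they stand 13 mm farther back than shut.
Start: joints at [1.152, 0.48, 1.596, -0, 1.065, -0.047], TCP at [0.236, 0.606, 0.248] pointing down, gripper open.
Joint ranges: [-2.75, 2.75], [-0.82, 2.05], [0.23, 2.67], [-1.56, 4.7], [0.09, 2.69], [-2.92, 2.92]. Speed limits (rad/s): [1.89, 1.89, 2.39, 3.01, 3.01, 3.01].

### API

Orientations are given as a unit quaternion [x, y, z, w].
In Python, from plant import sensors, camera, calibration, workorder, robot gives the robot as it stands.
- The arm moves only by the tool step_arm, never from a script. Its argument "increments" is a list of rows, each a list of 3 entries, a list of its own where there are three numbers: the turn, a rotation vector about the world's x, y, z in degrees, then the shift along the world's x, y, z in mm, then the finger opening in mm, from 0 to 85.4. A call has 1 to 12 rows; each row is the pose to reach, as a shift and turn from the pose commanded when the call began; what a row does not reach only later rows make up. A row lasts 1/12 s, in which the tool goes at most 41.7 mm and 7.16 degrees, less where a joint would pass 70% of its speed; a pose out of reach is approached as far as the arm can. A call with a gripper value outside its range is refused whole. The fingers move at their own pace and stop on an object; "squeeze" is the grip in N (left out, the last holds). Time passes only in rows, so rows that repeat a pose let the fingers close. It gives the time, the measured TCP pose, the force and the opening at its end, in the units of the state.
- sensors.read_state(): the state, without advancing time (a new reading comes with each control period).
- camera(name): name is "scene" or "side" or "wrist"; returns the picture (384x512x3 uint8, blue, green, red); there is no depth.
- calibration(name): a dict with "intrinsics" (3x3 intrinsics, pixels), "D" ([k1, k2, p1, p2, k3] as OpenCV has them; the pictures are not rectified), "rvec" (rotation vector, rad) and "tvec" (3), from world to camera coordinates, as OpenCV has them. Camera axes: x right, y down, z forward; pixel columns grow to the right and rows downward; lengths in m; the calibration is good to about 2 mm. A picture is of the moment at which its call begins: read the wrist's pose just before it. calibration takes no time and is no camera call; for the wrist camera it gives the pose at the moment of the call.
- workorder.sign_off(): hands the job in, once; it reports no verdict.
The state is a dict: "t": time; "joint_positions": joint angles; "qvel": joint speeds; "joint_efforts": joint torques, N m; "tcp_pos": TCP position; "tool_rot": TCP orientation; "ft_force": force on the tool from outside, world axes, zero at the start; "wrist_torque": the same for the moment, N m; "finger_gap": finger opening in m.
Only numpy, scipy, OpenCV 4.12 (cv2) and the standard library are available. Lean on these libraries where they do the work, as an engineer would, in place of code of your own. Each camera call takes 0.05 s, during which the arm holds its last target.

### The job

The flat tin with the red lid waits in the sliding nest of the date coder, its lid standing proud on a springy liner. With the fingertips press the lid down hard near its rear end, and keep it pressed shut while you slide the tin along the rail, under the bar and the drag spring, until the carriage is fully home at the end stop; then take your hand away, leaving the spring to hold the lid shut. Do not lift or tip the tin, keep off the spring, and leave everything else where it stands.

Things in the scene. Friction and masses are not known exactly. Their poses are not given: they have to be found in the camera images.
- coder: Hand-fed date coder, fixed; place and yaw vary. Origin: centre of the underside of its base plate (170 x 400 x 12 mm), at table level. Its +y is the FEED direction, its +x the far side. A rail runs along y at x = 0. Print head at x 52 to 117, y 83 to 153 mm, 101 mm tall; white controller at x 22 to 118, y 220 to 350, 145 mm tall. The bridge over the rail is 92 mm tall with its thumb nuts.
- bar (a point): Middle of the lower infeed-side edge of the bridge's cross bar over the rail, at coder (0, 63, 72) mm. The bar is 12 mm thick along the feed, 10 mm tall, on posts at coder x = +-60 mm. A shut lid (top at 70 mm) passes under it with 2 mm to spare; an unpressed lid (top at 78 mm) runs against it and blocks the carriage.
- leaf: Drag spring: a spring-steel leaf 22 mm wide, 40 mm long, clamped under the bar and trailing along the feed, its rolled tip lower than a shut lid until the lid lifts it. Origin: at the clamp. It presses on the lid with some 5 to 7 N, so sliding under it takes about 3 to 5 N, and it keeps the lid shut once the tin is home.
- carriage (a joint): Slide of the black carriage along the coder's +y, m: 0 = outermost, 0.170 = against the end stop; starts at 0. It runs freely (1 N) and stays where left. Its nest, a pocket with walls 8 mm high, carries the tin along; its centre lies at coder y = -110 mm + this value, its floor 32 mm above the table.
- tin: The flat tin in the nest: ochre body, red lid with a thin gold frame; 70 mm (x) by 110 mm (its y, the feed direction) over the lid; loose in the nest with 2 to 3 mm of play each way. Origin: centre of its underside.
- lid (a joint): How far the red lid is pressed down, m: 0 = proud on its springy liner (top 46 mm above the tin's underside, 78 mm above the table), 0.008 = shut (38 and 70 mm). It springs back when let go: 3 N starts it, 8 N shuts it; press with 12 to 20 N to keep it shut and carry the tin along by friction. It stays level wherever pressed.
- lid_rear (a point): Point on the top face of the red lid, on its middle line, 30 mm behind the centre, that is 25 mm from the lid's rear (infeed-side) edge; a good place for the fingertips: with the tin home it lies 33 mm upstream of the bar.
- lid_top (a point): Centre of the top face of the red lid.
- caddy_yellow: round tin, mustard yellow with a gold lid, 58 mm across, 64 mm tall; beside the coder, far side. Origin: centre of its underside. Bystander.
- caddy_green: round tin, dark green with a gold lid, 58 mm across, 64 mm tall; beside the coder, far side. Origin: centre of its underside. Bystander.
- tape_roll: roll of clear tape standing on its flat side, 92 mm across, 48 mm tall; beside the coder, far side. Origin: centre of its underside. Bystander.
- closed_tin: a second flat tin, all dark green, already closed, 70 x 110 x 38 mm, on the table at the infeed end of the coder. Origin: centre of its underside. Bystander.
- basket: small round bamboo basket, 132 mm across, 45 mm tall, at the infeed end. Origin: centre of its underside. Bystander.
- cutters: side cutters with red grips lying flat, 120 mm long, on the robot's side of the coder. Origin: centre of its underside. Bystander.
- ink_cartridge: black ink cartridge with a blue cap, 26 x 50 x 46 mm, on the table near the controller. Origin: centre of its underside. Bystander.
Mind the look-alikes: they are no part of the job. What is meant by the tin is not blue or purple, and is the smaller of those in its own colour.

How it is judged:
By the outcome, as a careful person would: the job done as asked, in the order asked, and still so for the second after the job is handed in, with the robot touching nothing.
It also fails if it takes over 42 s, if anything falls off the work surface, if the arm or the gripper's body presses on something with over 40 N, if the wrist force passes 120 N, or if a joint passes its speed limit or range.

## Working session

There is one attempt and no reset: what is moved stays moved. The work goes in short steps, Python scripts to look and compute and a tool call to move; the robot and the scene stay as the last step left them, time stands still between calls to the robot, and variables do not carry over. Pictures are saved under pics/ and viewed, and the job is handed in when it is done.

Besides the shell and the picture viewer there is one more tool, called after ">>>" as name([rows], argument=value, ...), one row to a line, values as JSON. step_arm: Moves the arm, as the interface text tells. Its arguments: {"type":"object","properties":{"increments":{"type":"array","items":{"type":"array"}},"squeeze":{"type":"number"}},"required":["increments"]}

```bash
ls; mkdir -p pics; python3 - <<'E'
from plant import sensors,camera,calibration,robot
import cv2,json
print(sensors.read_state())
for n in("scene","side","wrist"):
    cv2.imwrite(f"pics/{n}0.png",camera(n)); c=calibration(n); print(n,c)
E
```

```text
pics
{'t': 0.0, 'joint_positions': array([ 1.15240058e+00,  4.80835144e-01,  1.59686178e+00, -5.09931835e-06,
        1.06507600e+00, -4.66185457e-02]), 'qvel': array([-0.00158249, -0.00055763,  0.00106143, -0.00091966,  0.0004913 ,
        0.00128081]), 'joint_efforts': array([ 3.80333528e-03, -9.50658846e+01, -4.30178654e+01,  2.95514774e-04,
        1.24631191e-02,  4.18991510e-05]), 'tcp_pos': array([0.23596614, 0.60525113, 0.24767473]), 'tool_rot': array([ 0.1302801 ,  0.69501969, -0.13109294,  0.69483046]), 'ft_force': array([ 0.5860114 ,  0.6380133 , -0.58956461]), 'wrist_torque': array([ 0.0142788 , -0.02430508,  0.02677953]), 'finger_gap': 0.08541622130659213}
scene {'intrinsics': array([[484.51529345,   0.        , 257.40155854],
       [  0.        , 484.51529345, 194.40666602],
       [  0.        ,   0.        ,   1.        ]]), 'D': array([-0.06132879,  0.        ,  0.        ,  0.        ,  0.        ]), 'rvec': array([ 0.85881525,  2.71620716, -0.82455779]), 'tvec': array([ 0.42753905, -0.19203152,  1.39378048])}
side {'intrinsics': array([[396.56759529,   0.        , 251.93437175],
       [  0.        , 396.56759529, 193.40540708],
       [  0.        ,   0.        ,   1.        ]]), 'D': array([-0.0946979,  0.       ,  0.       ,  0.       ,  0.       ]), 'rvec': array([ 2.30692713, -0.11082559,  0.02470032]), 'tvec': array([-0.48068823,  0.10212472,  0.97256653])}
wrist {'intrinsics': array([[310.05014388,   0.        , 253.17725256],
       [  0.        , 310.05014388, 191.0392112 ],
       [  0.        ,   0.        ,   1.        ]]), 'D': array([-0.02091481,  0.        ,  0.        ,  0.        ,  0.        ]), 'rvec': array([-2.36988448, -1.62011859, -0.2560553 ]), 'tvec': array([-0.65009363, -0.04101055,  0.38128997])}
```

View pics/scene0.png

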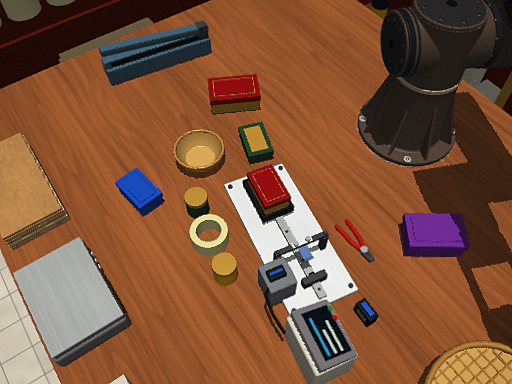

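View pics/side0.png

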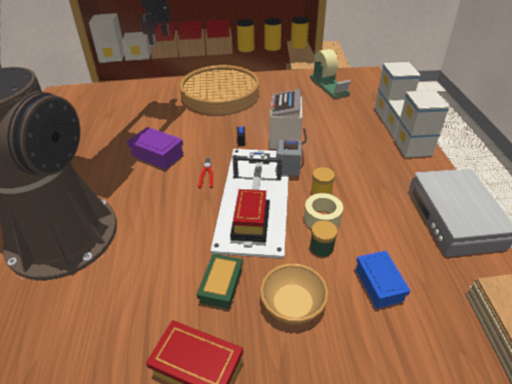

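View pics/wrist0.png

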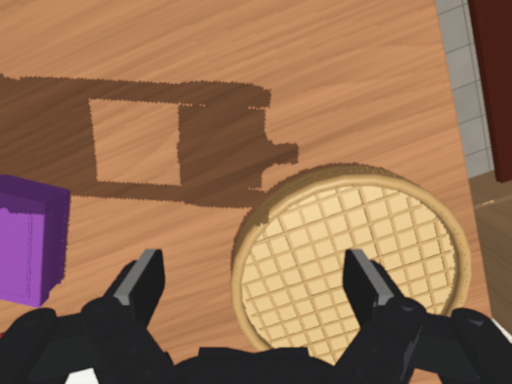

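Candidates for "the tin": red tin in the coder nest at scene (268,185) / side (250,208); a larger red tin at scene (234,92) / side (195,355); purple at (434,234); blue at (139,190); dark green closed at (256,141). I choose the smaller red one in the nest and check it in a crop.

```bash
python3 - <<'E'
import cv2,numpy as np
a=cv2.imread("pics/scene0.png")[155:315,215:365]; b=cv2.imread("pics/side0.png")[140:260,205:305]
a=cv2.resize(a,None,fx=3.6,fy=3.6,interpolation=cv2.INTER_CUBIC); b=cv2.resize(b,None,fx=5,fy=5,interpolation=cv2.INTER_CUBIC)
cv2.imwrite("pics/c1.png",a);cv2.imwrite("pics/c2.png",b)
E
```

```text
(no output)
```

View pics/c1.png

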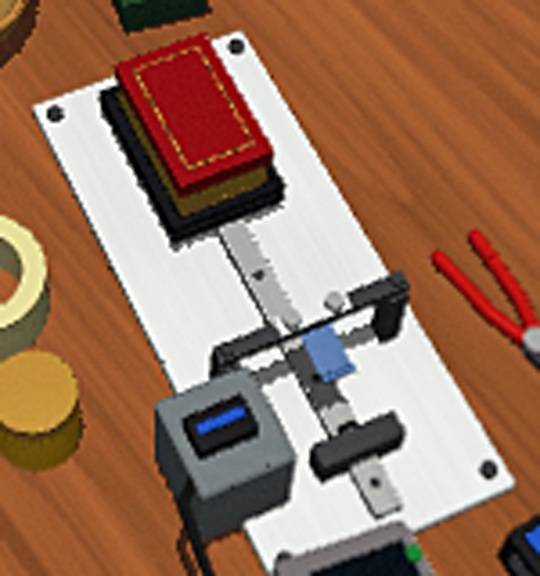

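View pics/c2.png

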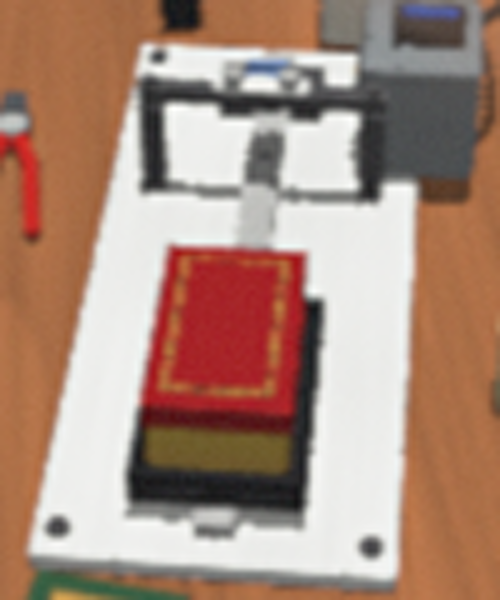

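The crop shows the small red tin with gold frame sitting in the black nest on the white coder, lid proud, infeed end toward the basket. Lid top corners in crop 1: (115,68),(207,36),(272,155),(181,190); in crop 2: (172,247),(305,253),(295,418),(142,410).

```bash
cat > h.py <<'E'
import cv2,numpy as np
from plant import calibration
def ray(n,p,z):
    c=calibration(n);R=cv2.Rodrigues(c["rvec"])[0];o=-R.T@c["tvec"]
    u=cv2.undistortPoints(np.array(p,float).reshape(-1,1,2),c["intrinsics"],c["D"]).reshape(-1,2)
    d=np.c_[u,np.ones(len(u))]@R
    return o+d*((z-o[2])/d[:,2])[:,None]
def proj(n,P):
    c=calibration(n);return cv2.projectPoints(np.array(P,float).reshape(-1,3),c["rvec"],c["tvec"],c["intrinsics"],c["D"])[0].reshape(-1,2)
E
python3 - <<'E'
from h import *
A=lambda l:np.array(l)/3.6+[215,155]-0.36
B=lambda l:np.array(l)/5+[205,140]-0.4
np.set_printoptions(precision=4,suppress=True)
print("plate scene",ray("scene",A([(35,107),(242,32),(513,485)]),.012))  # rear far, rear near, front near
print("plate side",ray("side",B([(33,555),(395,578),(140,44)]),.012))
ls=ray("scene",A([(115,68),(207,36),(272,155),(181,190)]),.078)
lb=ray("side",B([(142,410),(295,418),(305,253),(172,247)]),.078)
print(ls,ls.mean(0));print(lb,lb.mean(0))
for n,l in(("scene",ls),("side",lb)):
    e=[np.linalg.norm(l[i]-l[(i+1)%4]) for i in range(4)];print(n,np.array(e))
# mask-based
for n in("scene","side"):
    im=cv2.imread(f"pics/{n}0.png");h=cv2.cvtColor(im,cv2.COLOR_BGR2HSV)
    m=(((h[...,0]<6)|(h[...,0]>173))&(h[...,1]>150)&(h[...,2]>70)).astype(np.uint8)
    k,lab,st,ce=cv2.connectedComponentsWithStats(m)
    for i in range(1,k):
        if st[i,4]>100:print(n,st[i],ce[i],h[lab==i][:,2].mean())
E
```

```text
plate scene [[ 0.5399 -0.1257  0.012 ]
 [ 0.3757 -0.0942  0.012 ]
 [ 0.4508  0.2955  0.012 ]]
plate side [[ 0.3798 -0.0987  0.012 ]
 [ 0.5437 -0.1291  0.012 ]
 [ 0.4498  0.2954  0.012 ]]
[[ 0.4988 -0.0807  0.078 ]
 [ 0.4304 -0.0666  0.078 ]
 [ 0.4536  0.0391  0.078 ]
 [ 0.5195  0.0266  0.078 ]] [ 0.4756 -0.0204  0.078 ]
[[ 0.4348 -0.0749  0.078 ]
 [ 0.5024 -0.0869  0.078 ]
 [ 0.5193  0.022   0.078 ]
 [ 0.4552  0.0333  0.078 ]] [ 0.4779 -0.0266  0.078 ]
scene [0.0699 0.1082 0.0671 0.1093]
side [0.0687 0.1102 0.0651 0.1101]
scene [ 208   74   53   28 1015] [233.2049  87.2325] 142.54778325123152
scene [247 164  44  43 925] [268.0595 184.8659] 146.65945945945947
scene [335 219  30  32 278] [350.8921 234.7122] 167.42805755395685
side [206  19  24  19 389] [217.4344  27.7455] 84.91516709511568
side [178  21  24  18 393] [189.6565  29.369 ] 84.81679389312977
side [155  22  20  19 191] [165.1257  32.    ] 84.73821989528795
side [198 167  15  21 145] [205.8414 176.4966] 185.8206896551724
side [234 190  32  36 861] [250.1626 208.2044] 156.2334494773519
side [ 146  320   97   64 1480] [192.9318 356.6405] 164.68310810810812
side [ 159  330   71   52 2023] [194.6787 355.3356] 176.87345526445873
```

```bash
python3 - <<'E'
from h import *
from plant import sensors
from scipy.spatial.transform import Rotation as R
np.set_printoptions(precision=4,suppress=True)
s=sensors.read_state();M=R.from_quat(s["tool_rot"]).as_matrix();print(M)
near=np.array([.3777,-.0965]);nf=np.array([.4503,.2954]);far=np.array([.5418,-.1274])
d1=nf-near;d2=far-near;print(np.degrees([np.arctan2(-d1[0],d1[1]),np.arctan2(d2[1],d2[0])]))
yaw=np.arctan2(-d1[0],d1[1]);ux=np.array([np.cos(yaw),np.sin(yaw)]);uy=np.array([-ux[1],ux[0]])
O=(near+far)/2+.2*uy;print("O",O,yaw)
for n,y in(("lidtop",-110),("rear",-140),("home rear",30),("bar",63)):print(n,O+uy*y/1000)
ty=M[:,1];a=np.degrees(np.arctan2(ty[1],ty[0]));print("jaw angle",a,"turn z",[np.degrees(yaw)-a+k for k in(-180,0,180)])
print(s["joint_positions"][0],s["t"])
print("bar px",proj("side",[list(O+uy*.063)+[.072]]),proj("scene",[list(O+uy*.063)+[.072]]))
E
```

```text
[[-0.0004  0.3633  0.9317]
 [-0.0008  0.9317 -0.3633]
 [-1.     -0.0009 -0.0001]]
[-10.4951 -10.6639]
O [0.4962 0.0847] -0.18317477749740507
lidtop [ 0.4761 -0.0235]
rear [ 0.4707 -0.053 ]
home rear [0.5016 0.1142]
bar [0.5077 0.1467]
jaw angle 68.69817997242455 turn z [np.float64(-259.1933216362738), np.float64(-79.1933216362738), np.float64(100.8066783637262)]
1.152389058361215 0.15
bar px [[255.9477 161.2311]] [[299.7067 242.6785]]
```

>>> step_arm([
  [[0, 0, -4], [21, -32, 0], 0],
  [[0, 0, -8], [43, -65, 0], 0],
  [[0, 0, -12], [64, -98, 0], 0],
  [[0, 0, -16], [86, -130, 0], 0],
  [[0, 0, -20], [107, -163, 0], 0],
  [[0, 0, -24], [128, -195, 0], 0],
  [[0, 0, -28], [150, -228, 0], 0],
  [[0, 0, -32], [171, -260, 0], 0],
  [[0, 0, -36], [193, -293, 0], 0],
  [[0, 0, -40], [214, -325, 0], 0],
  [[0, 0, -44], [217, -360, 0], 0],
  [[0, 0, -48], [220, -395, 0], 0],
])

```text
t: 1.15
tcp_pos: [0.4568, 0.2088, 0.2481]
tool_rot: [0.403, 0.581, -0.403, 0.581]
ft_force: [1.6, 0.8, -0.2]
finger_gap: -0.0
```

>>> step_arm([
  [[0, 0, -4], [2, -35, 0], 0],
  [[0, 0, -8], [4, -70, 0], 0],
  [[0, 0, -12], [6, -105, 0], 0],
  [[0, 0, -16], [8, -140, 0], 0],
  [[0, 0, -20], [10, -175, 0], 0],
  [[0, 0, -24], [12, -205, -10], 0],
  [[0, 0, -28], [14, -230, -35], 0],
  [[0, 0, -31.2], [15, -250, -65], 0],
  [[0, 0, -31.2], [15, -262, -90], 0],
  [[0, 0, -31.2], [15, -263, -110], 0],
  [[0, 0, -31.2], [15, -263, -120], 0],
  [[0, 0, -31.2], [15, -263, -120], 0],
])

```text
t: 2.15
tcp_pos: [0.4696, -0.0526, 0.1262]
tool_rot: [-0.543, -0.453, 0.545, -0.451]
ft_force: [-0.4, -0.3, -0.2]
finger_gap: 0.0002
```

```bash
python3 - <<'E'
from h import *
from plant import sensors,camera
from scipy.spatial.transform import Rotation as R
s=sensors.read_state();print(s["t"],s["tcp_pos"],s["ft_force"],s["finger_gap"]);print(R.from_quat(s["tool_rot"]).as_matrix().round(3))
a=camera("side");b=camera("wrist");c=camera("scene")
cv2.imwrite("pics/d1.png",np.hstack([cv2.resize(a[110:280,180:330],(510,578)),]));cv2.imwrite("pics/d2.png",b);cv2.imwrite("pics/d3.png",c)
E
```

```text
2.15 [ 0.46964468 -0.05256656  0.12619446] [-0.41910824 -0.29295628 -0.18274975] 0.00023596860727616466
[[-0.004  0.983 -0.183]
 [ 0.001 -0.183 -0.983]
 [-1.    -0.004  0.   ]]
```

View pics/d1.png

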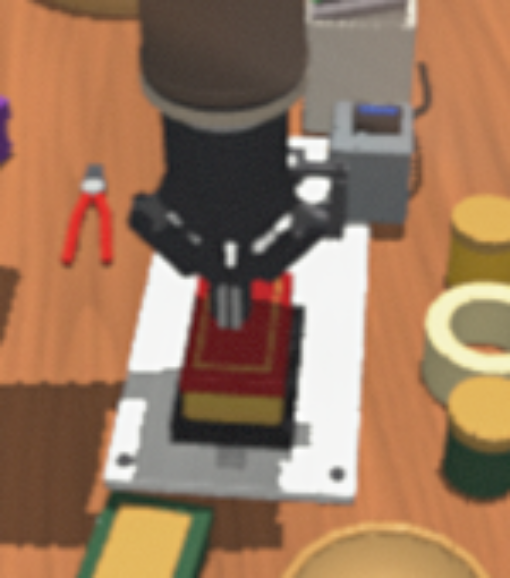

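View pics/d2.png

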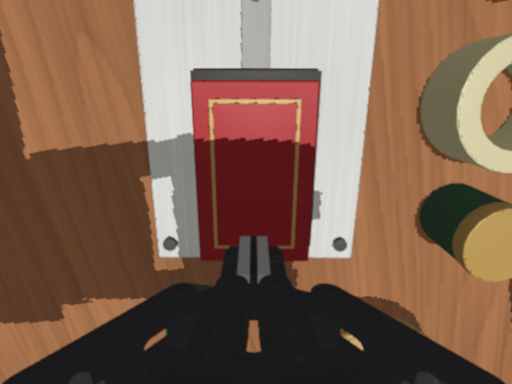

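The fingers are shut, standing over the middle line near the lid's rear, jaws across the rail, clear of everything. Now press down slowly.

>>> step_arm([
  [[0, 0, 0], [0, 0, -12], 0],
  [[0, 0, 0], [0, 0, -22], 0],
  [[0, 0, 0], [0, 0, -27], 0],
  [[0, 0, 0], [0, 0, -30], 0],
  [[0, 0, 0], [0, 0, -32], 0],
  [[0, 0, 0], [0, 0, -34], 0],
  [[0, 0, 0], [0, 0, -35], 0],
  [[0, 0, 0], [0, 0, -35], 0],
])

```text
t: 2.97
tcp_pos: [0.4712, -0.0524, 0.0934]
tool_rot: [0.544, 0.452, -0.544, 0.452]
ft_force: [-0.5, 1.9, 3.9]
finger_gap: -0.0
```

>>> step_arm([
  [[0, 0, 0], [0, 0, -2], 0],
  [[0, 0, 0], [0, 0, -4], 0],
  [[0, 0, 0], [0, 0, -5], 0],
  [[0, 0, 0], [0, 0, -6], 0],
  [[0, 0, 0], [0, 0, -6.5], 0],
  [[0, 0, 0], [0, 0, -6.5], 0],
])

```text
t: 3.47
tcp_pos: [0.4713, -0.0524, 0.0869]
tool_rot: [0.544, 0.452, -0.544, 0.452]
ft_force: [-2.5, 2.3, 9.6]
finger_gap: -0.0001
```

>>> step_arm([
  [[0, 0, 0], [0, 0, -0.5], 0],
  [[0, 0, 0], [0, 0, -1], 0],
  [[0, 0, 0], [0, 0, -1], 0],
])

```text
t: 3.72
tcp_pos: [0.4713, -0.0524, 0.0865]
tool_rot: [0.544, 0.452, -0.544, 0.452]
ft_force: [-5.3, 1.9, 26.3]
finger_gap: -0.0005
```

>>> step_arm([
  [[0, 0, 0], [0, 0, 0.4], 0],
  [[0, 0, 0], [0, 0, 0.4], 0],
])

```text
t: 3.88
tcp_pos: [0.4713, -0.0524, 0.0867]
tool_rot: [0.544, 0.452, -0.543, 0.452]
ft_force: [-2.7, 1.5, 17.2]
finger_gap: -0.0001
```

>>> step_arm([
  [[0, 0, 0], [0.4, 2, 0], 0],
  [[0, 0, 0], [0.9, 5, 0], 0],
  [[0, 0, 0], [1.5, 8, 0], 0],
  [[0, 0, 0], [2.2, 12, 0], 0],
  [[0, 0, 0], [2.8, 15, 0], 0],
  [[0, 0, 0], [3.3, 18, 0], 0],
  [[0, 0, 0], [3.7, 20, 0], 0],
])

```text
t: 4.47
tcp_pos: [0.4751, -0.0323, 0.0867]
tool_rot: [0.544, 0.452, -0.543, 0.452]
ft_force: [-4.4, -0.3, 18.3]
finger_gap: -0.0
```

```bash
python3 - <<'E'
from h import *
from plant import sensors,camera
s=sensors.read_state();print(s["t"],s["tcp_pos"],s["ft_force"])
a=camera("side");b=camera("wrist")
cv2.imwrite("pics/e1.png",np.hstack([cv2.resize(a[110:280,180:330],(352,400)),cv2.resize(b,(440,400))]))
E
```

```text
4.4667 [ 0.47510962 -0.03228745  0.08673355] [-4.40991464 -0.33180527 18.30145407]
```

View pics/e1.png

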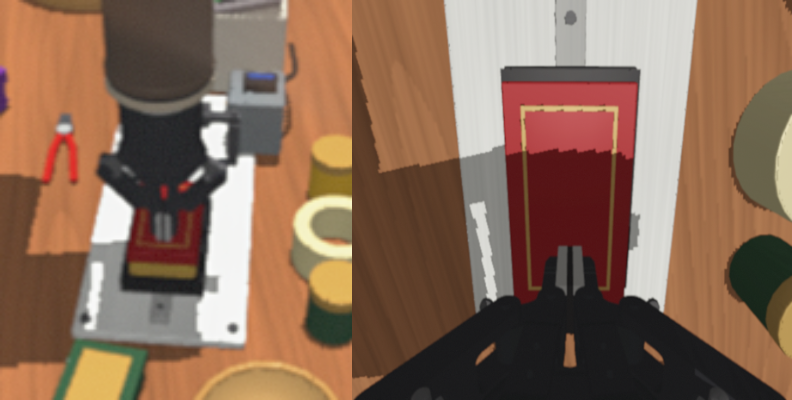

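The lid is shut and the carriage follows the fingers. Continue.

>>> step_arm([
  [[0, 0, 0], [0.4, 3, 0], 0],
  [[0, 0, 0], [1.1, 7, 0], 0],
  [[0, 0, 0], [1.8, 11, 0], 0],
  [[0, 0, 0], [2.5, 15, 0], 0],
  [[0, 0, 0], [3.2, 19, 0], 0],
  [[0, 0, 0], [3.9, 23, 0], 0],
  [[0, 0, 0], [4.7, 27, 0], 0],
  [[0, 0, 0], [5.4, 31, 0], 0],
  [[0, 0, 0], [6.1, 35, 0], 0],
  [[0, 0, 0], [6.7, 38, 0], 0],
  [[0, 0, 0], [7.1, 40, 0], 0],
  [[0, 0, 0], [7.1, 40, 0], 0],
])

```text
t: 5.57
tcp_pos: [0.4826, 0.0079, 0.0868]
tool_rot: [0.544, 0.452, -0.543, 0.453]
ft_force: [-0.9, 1.2, 16.5]
finger_gap: -0.0001
```

>>> step_arm([
  [[0, 0, 0], [0.6, 3, 0], 0],
  [[0, 0, 0], [1.3, 7, 0], 0],
  [[0, 0, 0], [2.0, 11, 0], 0],
  [[0, 0, 0], [2.8, 15, 0], 0],
  [[0, 0, 0], [3.5, 19, 0], 0],
  [[0, 0, 0], [4.3, 23, -0.1], 0],
  [[0, 0, 0], [5.0, 27, -0.1], 0],
  [[0, 0, 0], [5.7, 31, -0.1], 0],
  [[0, 0, 0], [6.5, 35, -0.1], 0],
  [[0, 0, 0], [7.0, 38, -0.1], 0],
  [[0, 0, 0], [7.4, 40, -0.1], 0],
  [[0, 0, 0], [7.4, 40, -0.1], 0],
])

```text
t: 6.57
tcp_pos: [0.4902, 0.0479, 0.0868]
tool_rot: [0.544, 0.452, -0.543, 0.453]
ft_force: [-1.1, 0.1, 17.3]
finger_gap: 0.0002
```

```bash
python3 - <<'E'
from h import *
from plant import sensors,camera
s=sensors.read_state();print(s["t"],s["tcp_pos"],s["ft_force"])
a=camera("side");b=camera("wrist")
cv2.imwrite("pics/f1.png",np.hstack([cv2.resize(a[110:280,180:330],(352,400)),cv2.resize(b,(440,400))]))
E
```

```text
6.5667 [0.4901685  0.04792634 0.08675992] [-1.13244405  0.0887215  17.29523712]
```

View pics/f1.png

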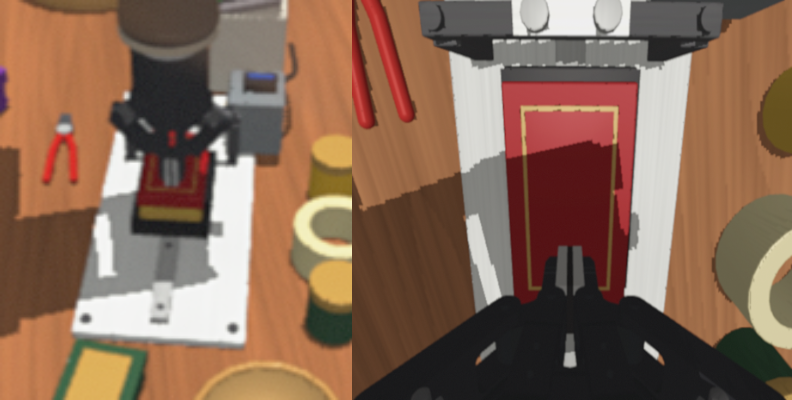

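The lid is still shut and about to enter under the bar, with no slip (fingers at the same place on the lid). Continue, slower.

>>> step_arm([
  [[0, 0, 0], [0.5, 3, 0], 0],
  [[0, 0, 0], [1.1, 6, 0], 0],
  [[0, 0, 0], [1.7, 9, -0.1], 0],
  [[0, 0, 0], [2.2, 12, -0.1], 0],
  [[0, 0, 0], [2.8, 15, -0.1], 0],
  [[0, 0, 0], [3.3, 18, -0.1], 0],
  [[0, 0, 0], [3.9, 21, -0.1], 0],
  [[0, 0, 0], [4.4, 24, -0.1], 0],
  [[0, 0, 0], [5.0, 27, -0.1], 0],
  [[0, 0, 0], [5.4, 29, -0.1], 0],
  [[0, 0, 0], [5.6, 30, -0.1], 0],
])

```text
t: 7.58
tcp_pos: [0.4958, 0.0778, 0.0867]
tool_rot: [0.544, 0.452, -0.543, 0.453]
ft_force: [-1.8, -0.8, 18.2]
finger_gap: 0.0001
```

>>> step_arm([
  [[0, 0, 0], [0.5, 3, 0], 0],
  [[0, 0, 0], [1.0, 5.5, 0], 0],
  [[0, 0, 0], [1.5, 8, 0], 0],
  [[0, 0, 0], [1.9, 10.5, 0], 0],
  [[0, 0, 0], [2.4, 13, 0], 0],
  [[0, 0, 0], [2.8, 15.5, 0], 0],
  [[0, 0, 0], [3.3, 18, 0], 0],
  [[0, 0, 0], [3.7, 20, 0], 0],
  [[0, 0, 0], [3.9, 21, 0], 0],
  [[0, 0, 0], [3.9, 21, 0], 0],
])

```text
t: 8.42
tcp_pos: [0.4997, 0.0987, 0.0868]
tool_rot: [0.544, 0.452, -0.543, 0.453]
ft_force: [-0.9, -1.8, 17.0]
finger_gap: 0.0001
```

```bash
python3 - <<'E'
from h import *
from plant import sensors,camera
s=sensors.read_state();print(s["t"],s["tcp_pos"],s["ft_force"])
a=camera("side");b=camera("wrist")
cv2.imwrite("pics/g1.png",np.hstack([cv2.resize(a[110:280,180:330],(352,400)),cv2.resize(b,(440,400))]))
E
```

```text
8.4167 [0.49972374 0.0986578  0.08677038] [-0.87297356 -1.84083898 16.9964368 ]
```

View pics/g1.png

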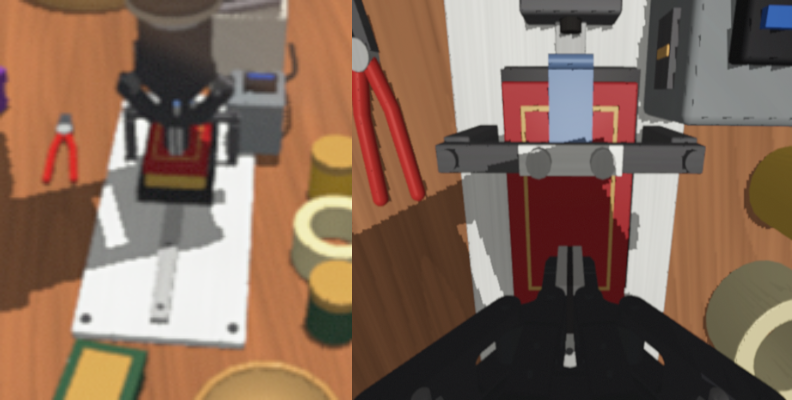

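The lid is under the bar, the leaf lies on it, no slip. About 16 mm are left to the stop.

>>> step_arm([
  [[0, 0, 0], [0.4, 2, 0], 0],
  [[0, 0, 0], [0.8, 4.5, 0], 0],
  [[0, 0, 0], [1.3, 7, 0], 0],
  [[0, 0, 0], [1.8, 9.5, 0], 0],
  [[0, 0, 0], [2.2, 12, 0], 0],
  [[0, 0, 0], [2.5, 13.5, 0], 0],
  [[0, 0, 0], [2.7, 14.5, 0], 0],
  [[0, 0, 0], [2.7, 14.5, 0], 0],
])

```text
t: 9.18
tcp_pos: [0.5025, 0.1132, 0.0868]
tool_rot: [0.544, 0.452, -0.543, 0.453]
ft_force: [-2.2, -1.2, 17.0]
finger_gap: -0.0001
```

>>> step_arm([
  [[0, 0, 0], [0.1, 0.5, 0], 0],
  [[0, 0, 0], [0.2, 1, 0], 0],
  [[0, 0, 0], [0.3, 1.5, 0], 0],
  [[0, 0, 0], [0.3, 1.5, 0], 0],
])

```text
t: 9.52
tcp_pos: [0.5027, 0.1146, 0.0868]
tool_rot: [0.544, 0.452, -0.543, 0.453]
ft_force: [-1.0, -3.3, 18.0]
finger_gap: -0.0
```

>>> step_arm([
  [[0, 0, 0], [0.1, 0.5, 0], 0],
  [[0, 0, 0], [0.2, 1, 0], 0],
  [[0, 0, 0], [0.2, 1, 0], 0],
])

```text
t: 9.77
tcp_pos: [0.5027, 0.115, 0.0867]
tool_rot: [0.544, 0.452, -0.543, 0.453]
ft_force: [-1.1, -10.2, 18.0]
finger_gap: 0.0001
```

```bash
python3 - <<'E'
from h import *
from plant import sensors,camera
s=sensors.read_state();print(s["t"],s["tcp_pos"],s["ft_force"])
a=camera("scene");b=camera("wrist")
cv2.imwrite("pics/i1.png",np.hstack([cv2.resize(a[170:330,220:360],(350,400)),cv2.resize(b,(440,400))]))
E
```

```text
9.7667 [0.50274926 0.11498241 0.08672899] [ -1.08970298 -10.16956162  17.96552538]
```

View pics/i1.png

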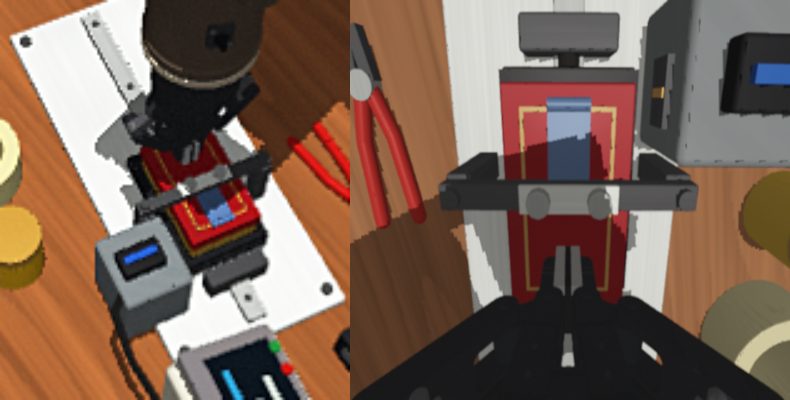

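The force at the end stop jumped to 10 N with about 170.3 mm travelled, and the picture shows the carriage against the bumper. Lift straight up.

>>> step_arm([
  [[0, 0, 0], [-0.1, -0.4, 0], 0],
  [[0, 0, 0], [-0.1, -0.4, 1], 0],
  [[0, 0, 0], [-0.1, -0.4, 3], 0],
  [[0, 0, 0], [-0.1, -0.4, 8], 0],
  [[0, 0, 0], [-0.1, -0.4, 20], 0],
  [[0, 0, 0], [-0.1, -0.4, 45], 0],
  [[0, 0, 0], [-0.1, -0.4, 75], 0],
  [[0, 0, 0], [-0.1, -0.4, 110], 0],
  [[0, 0, 0], [-5, -30, 135], 0],
  [[0, 0, 0], [-15, -65, 150], 0],
  [[0, 0, 0], [-25, -100, 150], 0],
  [[0, 0, 0], [-30, -135, 150], 0],
])

```text
t: 10.87
tcp_pos: [0.4712, -0.0204, 0.2374]
tool_rot: [0.544, 0.452, -0.543, 0.453]
ft_force: [-0.0, -0.8, 0.4]
finger_gap: 0.0002
```

>>> step_arm([
  [[0, 0, 0], [0, -35, 0], 0],
  [[0, 0, 0], [0, -70, 0], 0],
  [[0, 0, 0], [0, -90, 0], 0],
  [[0, 0, 0], [0, -90, 0], 0],
])

```text
t: 11.2
tcp_pos: [0.472, -0.1128, 0.2363]
tool_rot: [-0.544, -0.451, 0.544, -0.452]
ft_force: [-0.8, -0.5, 0.3]
finger_gap: -0.0003
```

```bash
python3 - <<'E'
from h import *
from plant import sensors,camera
s=sensors.read_state();print(s["t"],s["tcp_pos"],s["ft_force"])
a=camera("scene");b=camera("side")
cv2.imwrite("pics/j0.png",a);cv2.imwrite("pics/j9.png",b)
cv2.imwrite("pics/j1.png",np.hstack([cv2.resize(a[170:330,220:360],(394,450),interpolation=2),cv2.resize(b[110:280,180:330],(397,450),interpolation=2)]))
E
```

```text
11.2 [ 0.47201731 -0.1127924   0.2363105 ] [-0.78239244 -0.50467622  0.28737818]
```

View pics/j1.png

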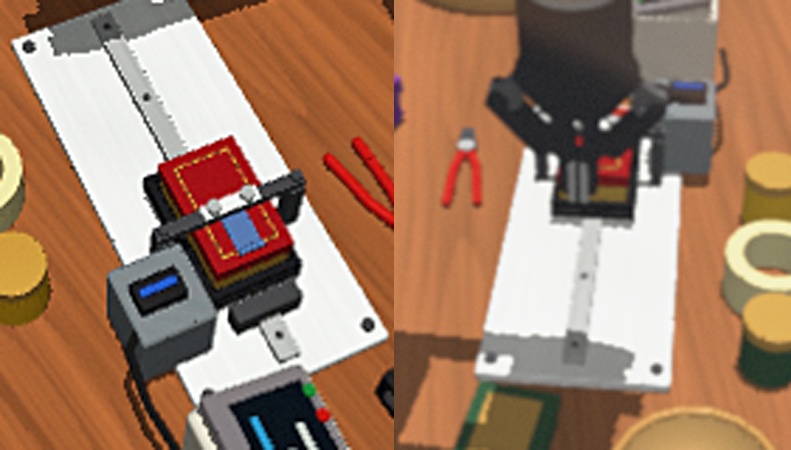

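View pics/j0.png

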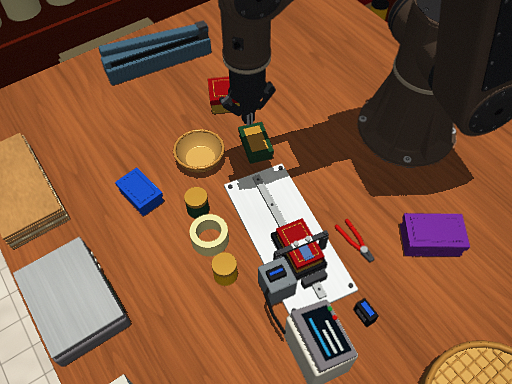

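```bash
python3 - <<'E'
from h import *
p=np.array([(159,165),(233,136),(292,245),(217,278)])/2.813+[220,170]-.32
O=np.array([.4962,.0847]);yaw=-.1832;U=np.array([[np.cos(yaw),np.sin(yaw)],[-np.sin(yaw),np.cos(yaw)]])
for z in(.070,.078):
    q=(ray("scene",p,z)[:,:2]-O)@U.T*1000;print(z,q.round(1).tolist(),q.mean(0).round(1), np.linalg.norm(q-np.roll(q,-1,0),axis=1).round(1))
E
```

```text
0.07 [[31.8, 5.7], [-36.9, 6.4], [-32.8, 116.3], [34.9, 116.9]] [-0.8 61.3] [ 68.7 110.   67.7 111.2]
0.078 [[34.0, 9.7], [-34.1, 10.4], [-30.1, 119.4], [37.1, 120.0]] [ 1.7 64.9] [ 68.1 109.1  67.1 110.3]
```

```bash
python3 - <<'E'
from h import *
i=cv2.imread("pics/i1.png")[:,:350]
j=cv2.resize(cv2.imread("pics/j0.png")[170:330,220:360],(350,400))
a,b=i[190:300,150:290],j[190:300,150:290]
A,B=[cv2.cvtColor(x,cv2.COLOR_BGR2GRAY).astype(np.float32) for x in(a,b)]
r=(slice(30,110),slice(20,140))
print("shift px of crop(2.5x)",cv2.phaseCorrelate(A[r],B[r],cv2.createHanningWindow((120,80),cv2.CV_32F)))
cv2.imwrite("pics/k.png",cv2.resize(np.hstack([a,b]),None,fx=2.8,fy=2.8))
O=np.array([.4962,.0847]);y=np.array([.1822,.9833])
f=O+y*.115
print("px motion if lid rose 8mm:",proj("scene",[[*f,.078]])-proj("scene",[[*f,.07]]),"2mm back:",proj("scene",[[*(f-.002*y),.07]])-proj("scene",[[*f,.07]]))
E
```

```text
shift px of crop(2.5x) ((0.013721726768253006, 0.09908344301788219), 0.9377229440708955)
px motion if lid rose 8mm: [[ 0.33204087 -1.5831502 ]] 2mm back: [[-0.41994183 -0.73667289]]
```

View pics/k.png

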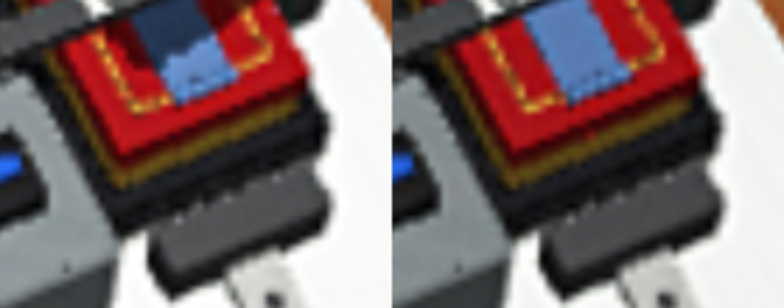

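The picture after release is the same as the one while pressed, with a shift of about 0.04 px where a lid springing up would give about 1.6 px. The lid is still shut and the carriage is against the stop, so I'm handing the job in.

```bash
python3 -c "
from plant import workorder
print(workorder.sign_off())"
```

```text
the job is handed in; nothing more can be done
None
```

The tin is home at the end stop with its lid shut under the drag spring, and the job is handed in at about 11.3 s. I pressed the red lid shut near its rear with closed fingertips and slid the tin along the rail under about 17–18 N. It briefly read 26 N when the lid first bottomed out, before I eased off. I then lifted straight up and moved the hand clear.

**Last checks:**
- **End stop:** the feed force jumped from 3 to 10 N after 170.3 mm of travel, against 170 mm to the stop.
- **Lid and carriage after release:** the scene pictures before and after release differ by only about 0.04 px. A lid springing up 8 mm would show about 1.6 px, and 2 mm of carriage slip-back about 0.8 px.
- **Hand clear:** the wrist force is about 1 N or less, and the bystanders look untouched in the last scene picture.
- **Less certain:** a single-view measurement puts the lid centre at coder y ≈ 61 mm, against 60 expected. That view has about 3 mm of bias, so on its own it could not have settled whether the lid was shut or the carriage fully home.

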